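# Tighten the pump's strainer cover crosswise

## Task

Close up the pump's strainer cover on its four star knobs, tightening crosswise (after each knob the one diagonally opposite) in two passes: first nip all four up lightly, to about 0.2 N m, then go round crosswise again and bring them all to an even hand-tight, about 0.45 N m. Do it by feel and never over-tighten a knob (0.7 N m is too much); leave the things lying around as they are.

Things in the scene. Friction and masses are not known exactly. Their poses are not given: they have to be found in the camera images.
- cover_top (a point): centre of the flat top of the pump's strainer cover, a grey disc 204 mm across lying on a rubber gasket, its top 140 mm above the work surface (rim and ribs up to 4 mm higher). z up, +y along the pump to the motor. The knobs stand at 82 mm radius, at 45, 135, 225, 315 degrees counter-clockwise from x. The pump is bolted down; its motor begins 160 mm from here, top 185 mm above the surface.
- cover: the strainer cover itself, 12 mm thick; origin at the same point and with the same axes as cover_top
- knob1_grip (a point): star knob 1, at 45 degrees on the cover, diagonally opposite knob 3. Point on the knob's upright axis at mid-height of its lobed part, 24 mm above the cover; lobes reach 12 mm above and below it. z up; turns with the knob. All four alike: black, 44 mm across, lobes of 6 mm radius centred 16 mm from the axis at 0, 60, 120.. degrees from x; 40 mm across when pads close along 30, 90 or 150 degrees, each on two lobes.
- knob2_grip (a point): star knob 2, at 135 degrees, diagonally opposite knob 4. Point on the knob's upright axis at mid-height of its lobed part, 24 mm above the cover; lobes reach 12 mm above and below it. z up; turns with the knob. Same shape as knob 1.
- knob3_grip (a point): star knob 3, at 225 degrees, diagonally opposite knob 1. Point on the knob's upright axis at mid-height of its lobed part, 24 mm above the cover; lobes reach 12 mm above and below it. z up; turns with the knob. Same shape as knob 1.
- knob4_grip (a point): star knob 4, at 315 degrees, diagonally opposite knob 2. Point on the knob's upright axis at mid-height of its lobed part, 24 mm above the cover; lobes reach 12 mm above and below it. z up; turns with the knob. Same shape as knob 1.
- knob1: star knob 1 as a body; origin on its axis at its foot, 24 mm below its grip point. Right-hand thread, 5 mm a turn (two-start): clockwise seen from above tightens. It starts loose, a hair above its seat: it turns freely (about 0.02 N m) for 0.1 to 0.7 rad, different for each knob and not to be seen, then bears on the cover and the torque rises: 0.2 N m after some 0.5 rad, 0.45 N m after some 1 rad.
- knob2: star knob 2 as a body; origin on its axis at its foot, 24 mm below its grip point. Clamping force on the cover is about 95 to 130 N per N m of torque. A knob stays where it is left. Tightening one eases its two neighbours a little (some 10 %). Between nipped up and hand-tight the torque grows by 0.5 to 0.65 N m per radian.
- knob3: star knob 3 as a body; origin on its axis at its foot, 24 mm below its grip point. Tightness is the torque felt while turning (or just after a slow short turn; stopping from a fast turn overshoots and the held torque then reads low): nipped up about 0.2 N m, hand-tight about 0.45 N m.
- knob4: star knob 4 as a body; origin on its axis at its foot, 24 mm below its grip point. The stud's end stands 4 mm above the knob.
- lever1: steel tyre lever, 155 x 16 x 6 mm, flat on the surface; origin under its middle; a bystander
- lever2: second steel tyre lever, the same, flat on the surface; a bystander
- bb_tool: chromed bottom bracket tool, a splined cup 45 mm across and 24 mm tall with a 25 mm boss on top, 46 mm tall in all, standing; origin at the centre of its foot; a bystander
- saucer: white ceramic saucer, 140 mm across, 18 mm tall; origin at the centre of its foot; a bystander
- grease_jar: small white screw-top jar, 56 mm across, 50 mm tall; origin at the centre of its foot; a bystander
- wrench: steel open-ended wrench, 200 mm long, lying flat; origin under its middle; a bystander

How it is judged (in metres and radians):
On the way:
1. all four knobs are nipped up lightly: each bears on the cover with 7 to 32 N (some 0.07 to 0.3 N m), none yet hand-tight (contact force between knob1 and cover between 7 and 32 N and contact force between knob2 and cover between 7 and 32 N and contact force between knob3 and cover between 7 and 32 N and contact force between knob4 and cover between 7 and 32 N), for 0.2 s.
At the end, for the whole second after the job is handed in: Every one of the four knobs bears on the cover with 33 to 80 N (a turning torque of some 0.3 to 0.65 N m) and none is turning; the other things have not been moved (contact force between knob1 and cover between 33 and 80 N and contact force between knob2 and cover between 33 and 80 N and contact force between knob3 and cover between 33 and 80 N and contact force between knob4 and cover between 33 and 80 N and angular speed of each of knob1, knob2, knob3, knob4 below 0.05 rad/s); the robot touches nothing.
It fails at once if a knob is over-tightened: it bears on the cover with more than 90 N (some 0.7 N m) (contact force between any of knob1, knob2, knob3, knob4 and cover above 90 N).
It fails at once if first pass not crosswise: two neighbouring knobs nipped up (over 7 N) while both others are still loose (under 2 N) ((contact force between each of knob1, knob2 and cover above 7 N and contact force between each of knob3, knob4 and cover below 2 N) or (contact force between each of knob2, knob3 and cover above 7 N and contact force between each of knob1, knob4 and cover below 2 N) or (contact force between each of knob3, knob4 and cover above 7 N and contact force between each of knob1, knob2 and cover below 2 N) or (contact force between each of knob4, knob1 and cover above 7 N and contact force between each of knob2, knob3 and cover below 2 N)).
It fails at once if second pass not crosswise: two neighbouring knobs hand-tight (over 40 N) while both others are only nipped up (under 30 N) ((contact force between each of knob1, knob2 and cover above 40 N and contact force between each of knob3, knob4 and cover below 30 N) or (contact force between each of knob2, knob3 and cover above 40 N and contact force between each of knob1, knob4 and cover below 30 N) or (contact force between each of knob3, knob4 and cover above 40 N and contact force between each of knob1, knob2 and cover below 30 N) or (contact force between each of knob4, knob1 and cover above 40 N and contact force between each of knob2, knob3 and cover below 30 N)).
It fails at once if one of the things lying around is moved by more than 30 mm (distance of any of lever1, lever2, bb_tool, saucer, grease_jar, wrench from where it was at the start of the episode above 0.03 m).
It also fails if it takes over 72 s, if anything falls off the work surface, if the arm or the gripper's body presses on something with over 40 N, if the wrist force passes 120 N, or if a joint passes its speed limit or range.

## Robot

A 6-joint arm with a two-finger parallel gripper is mounted at the origin on the work surface. World frame = base frame: x ahead of the robot, y to its left, z up, the work surface at z = 0. Lengths are in mm, angles in rad, forces in N, time in s.
With the tool pointing down it reaches from about 300 to 775 mm from the base axis. Payload 14.6 kg.
Tool frame: the origin (TCP) lies at the centre of the arm's flange, where the gripper is bolted on; the fingertips stand 199 mm ahead of it and the grasp point (between the pads) lies 180 mm ahead of it; z points along the fingers, y is the line along which they close (so a half turn about z gives the same grasp; the last joint's range is limited). The gripper opens to 94 mm and grips with 3 to 60 N. Pads are 16 mm wide; open, the fingers measure 119 mm over their backs; the gripper's body (75 mm by 177 mm) begins 78 mm behind the grasp point.
Start: joints at [-1.256, 0.3, 1.521, -0, 1.321, -0.067], TCP at [204.918, -510.391, 404.646] pointing down, gripper open.
Joint ranges: [-3.03, 3.03], [-0.79, 2.21], [0.23, 2.52], [-1.04, 4.18], [0, 3.07], [-2.55, 2.55]. Speed limits (rad/s): [2.22, 2.22, 2.57, 3.14, 3.14, 3.14].

## Interface

Orientations are given as [roll, pitch, yaw] about the fixed x, y, z axes, in that order (R = Rz(yaw) Ry(pitch) Rx(roll)).
In Python, from cell import manip, optics, workorder gives the robot as it stands.
- The arm moves only by the tool step_arm, never from a script. Its argument "increments" is a list that holds one entry, the list of rows, each a list of 7 numbers: the turn, a rotation vector about the tool's x, y, z as a fraction of full scale, then the shift along the tool's x, y, z as a fraction of full scale, then the closure, from -1 (fully open) to 1 (shut). In form: [[[wx, wy, wz, tx, ty, tz, fingers], ...]]. A call has 1 to 5 rows; each row shifts and turns the commanded pose from where the row before left it, along the tool's axes as they then stand; what a row does not reach is not made up. Full scale, the value 1, is 40 mm for a shift and 45 degrees for a turn. A row lasts 1/10 s, in which the tool goes at most 50 mm and 8.59 degrees, less where a joint would pass 70% of its speed; a pose out of reach is approached as far as the arm can. A call with a number of a shift or a turn outside -1 to 1 is refused whole. A call with a gripper value outside its range is refused whole. The fingers move at their own pace and stop on an object; "newtons" is the grip in N (left out, the last holds). Time passes only in rows, so rows that do not move let the fingers close. It gives the time, the measured TCP pose, the force, the opening and the grip force at its end, in the units of the state.
- manip.read_state(): the state, without advancing time (a new reading comes with each control period).
- optics.camera(name): name is "scene" or "side" or "wrist"; returns a dict with "frame" (400x640x3 uint8, red, green, blue), "range_z" (400x640 float32, mm along the optical axis (not along the pixel's ray), 0 where there is no reading), "mtx" (3x3 intrinsics, pixels), "distortion" ([k1, k2, p1, p2, k3] as OpenCV has them; the pictures are not rectified), "cam_to_world" (4x4, takes a point from camera to world coordinates). Camera axes: x right, y down, z forward; pixel columns grow to the right and rows downward; lengths in mm; the calibration is good to about 2 mm. A picture is of the moment at which its call begins.
- workorder.sign_off(): hands the job in; it is judged then, once.
The state is a dict: "clock": time; "joints": joint angles; "qd": joint speeds; "effort": joint torques, N m; "eef_pos": TCP position; "eef_rot": TCP orientation; "wrist_force": force on the tool from outside, world axes, zero at the start; "moment": the same for the moment, N m; "finger_gap": finger opening in mm; "finger_force": force on a finger pad.
Only numpy, scipy, OpenCV 4.12 (cv2) and the standard library are available. Lean on these libraries where they do the work, as an engineer would, in place of code of your own. Each camera call takes 0.05 s, during which the arm holds its last target. There are 200 camera calls.

## Working session

There is one attempt and no reset: what is moved stays moved. The work goes in short steps, Python scripts to look and compute and a tool call to move; the robot and the scene stay as the last step left them, time stands still between calls to the robot, and variables do not carry over. Pictures are saved under pics/ and viewed, at most 10 in all, crops included, and the job is handed in when it is done.

Besides the shell and the picture viewer there is one more tool, called after "Emit:" by a JSON object that holds its "op" and its "data". step_arm: Moves the arm, as the interface text tells. Its arguments: {"type":"object","properties":{"increments":{"type":"array","items":{"type":"array","items":{"type":"array","items":{"type":"number"}}}},"newtons":{"type":"number"}},"required":["increments"]}

```bash
ls; mkdir -p pics; python3 - <<'E'
from cell import manip, optics, workorder
import cv2,numpy as np
print(manip.read_state())
for n in ["scene","wrist"]:
    c=optics.camera(n); cv2.imwrite(f"pics/{n}0.png",c["frame"][:,:,::-1]); np.savez(f"{n}0.npz",**c)
E
```

```text
pics
{'clock': 0.0, 'joints': array([-1.25558664e+00,  3.00482099e-01,  1.52158559e+00, -3.53777823e-05,
        1.32067048e+00, -6.66012543e-02]), 'qd': array([ 0.00188462,  0.00225669,  0.00217414, -0.00028666,  0.00047776,
       -0.00048275]), 'effort': array([ 4.21532131e-04, -5.31811595e+01, -3.52739525e+01,  7.07983668e-02,
        2.43141095e-02, -1.27098001e-04]), 'eef_pos': array([ 204.91600418, -510.36917721,  404.07825133]), 'eef_rot': array([-3.14044739e+00, -4.20458549e-05,  3.81819695e-01]), 'wrist_force': array([0.19215508, 0.62914759, 0.56111263]), 'moment': array([-0.04724797, -0.0620559 ,  0.02252329]), 'finger_force': 0.0, 'finger_gap': 93.72122848097878}
```

View pics/scene0.png

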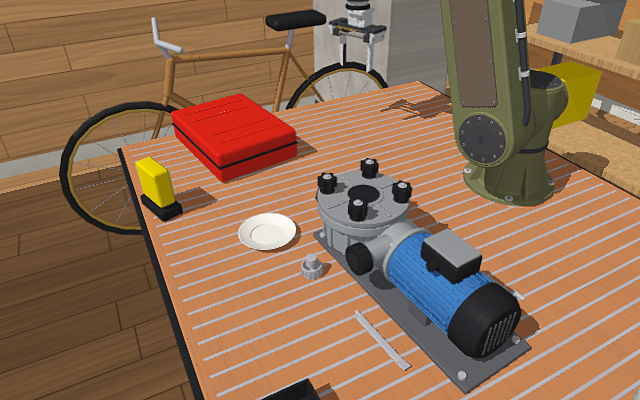

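View pics/wrist0.png

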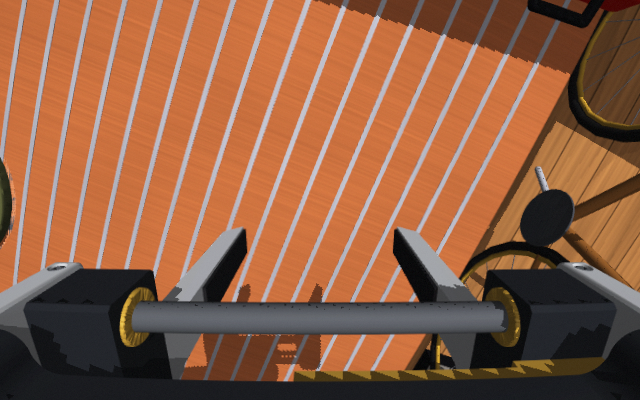

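Scene shows the pump with four knobs at about (328,183), (369,167), (402,191), (357,209), plus the saucer, bb tool and a lever. The wrist view shows only the bench.

```bash
cat > h.py <<'E'
import numpy as np,cv2
def world(c,uv,z=None):
    uv=np.asarray(uv,float).reshape(-1,1,2)
    n=cv2.undistortPoints(uv,c["mtx"],c["distortion"]).reshape(-1,2)
    d=np.c_[n,np.ones(len(n))]; T=c["cam_to_world"]
    if z is None:
        i=uv.reshape(-1,2).astype(int); p=d*c["range_z"][i[:,1],i[:,0]][:,None]
        return p@T[:3,:3].T+T[:3,3]
    r=d@T[:3,:3].T; return T[:3,3]+r*((z-T[2,3])/r[:,2])[:,None]
E
python3 - <<'E'
import numpy as np
from h import *
c=np.load("scene0.npz")
v,u=np.mgrid[140:260,295:430]; uv=np.c_[u.ravel(),v.ravel()]
P=world(c,uv)
ok=(P[:,2]>100)&(P[:,2]<200); 
d=P[(P[:,2]>138)&(P[:,2]<143)]; print(len(d),d.mean(0),d.min(0),d.max(0))
k=P[(P[:,2]>171)&(P[:,2]<185)]
_,l,cen=cv2.kmeans(np.float32(k),4,None,(3,50,.1),10,2)
print(cen,np.bincount(l.ravel())); print(cen.mean(0)); cc=cen-cen.mean(0); print(np.hypot(cc[:,0],cc[:,1]),np.degrees(np.arctan2(cc[:,1],cc[:,0])))
w=np.load("wrist0.npz");T=w["cam_to_world"];print(T.round(3),w["mtx"])
E
```

```text
2628 [514.57640889  63.85999708 140.33285478] [408.28798788 -65.67441852 138.00020572] [610.67111543 263.10294158 142.99977603]
[[448.01965   93.06713  176.18721 ]
 [562.68994  101.31169  175.76524 ]
 [519.0957   266.7441   178.58762 ]
 [518.4552   -17.449837 176.19179 ]] [181 204  70 311]
[512.0651   110.918274 176.68295 ]
[ 66.48673  51.52823 155.98436 128.52705] [-164.42546   -10.744714   87.41667   -87.15021 ]
[[ 3.73000e-01 -8.97000e-01 -2.38000e-01  2.73477e+02]
 [-9.28000e-01 -3.60000e-01 -9.60000e-02 -4.83377e+02]
 [ 0.00000e+00  2.57000e-01 -9.67000e-01  3.85744e+02]
 [ 0.00000e+00  0.00000e+00  0.00000e+00  1.00000e+00]] [[301.46324077   0.         319.61054116]
 [  0.         301.46324077 199.91705154]
 [  0.           0.           1.        ]]
```

```bash
python3 - <<'E'
import numpy as np
from h import *
c=np.load("scene0.npz")
v,u=np.mgrid[140:235,295:430]; uv=np.c_[u.ravel(),v.ravel()]
P=world(c,uv)
k=P[(P[:,2]>173)&(P[:,2]<185)&(P[:,1]<160)]
_,l,cen=cv2.kmeans(np.float32(k),4,None,(3,50,.1),10,2)
for i in range(4):
    q=k[l.ravel()==i]; cen[i,:2]=cv2.minEnclosingCircle(np.float32(q[:,:2]))[0]
m=cen.mean(0);cc=cen-m;print(cen,np.bincount(l.ravel()),m,np.hypot(cc[:,0],cc[:,1]),np.degrees(np.arctan2(cc[:,1],cc[:,0])))
E
```

```text
[[560.7561    98.34747  176.16743 ]
 [455.5708   -25.092285 176.7307  ]
 [570.2411   -15.221982 176.48814 ]
 [446.8189    90.70402  176.61354 ]] [184 131 152 164] [508.34674   37.184307 176.49995 ] [80.5461   81.631325 81.10074  81.54774 ] [  49.407463 -130.27942   -40.254772  138.98178 ]
```

Emit:
{"op": "step_arm", "data": {"increments": [[[0,0,0,0.947,-0.664,-0.1,-0.2],[0,0,0,0.947,-0.664,-0.1,-0.2],[0,0,0,0.947,-0.664,-0.1,-0.2],[0,0,0,0.947,-0.664,-0.1,-0.2],[0,0,0,0.947,-0.664,-0.1,-0.2]]]}}

```text
clock: 0.6
eef_pos: [331.8, -314.9, 424.7]
eef_rot: [-3.141, 0.0, 0.381]
wrist_force: [0.7, -0.1, -1.0]
finger_gap: 58.3
finger_force: 0.0
```

Emit:
{"op": "step_arm", "data": {"increments": [[[0,0,0,0.947,-0.664,-0.1,-0.2],[0,0,0,0.947,-0.664,-0.1,-0.2],[0,0,0,0.947,-0.664,-0.1,-0.2],[0,0,0,0.947,-0.664,-0.1,-0.2],[0,0,0,0.947,-0.664,-0.1,-0.2]]]}}

```text
clock: 1.1
eef_pos: [458.1, -120.9, 444.8]
eef_rot: [-3.142, 0.0, 0.382]
wrist_force: [0.8, -0.2, -0.5]
finger_gap: 56.7
finger_force: 0.0
```

Emit:
{"op": "step_arm", "data": {"increments": [[[0,0,0,0.947,-0.664,-0.1,-0.2],[0,0,0,0.947,-0.664,-0.1,-0.2],[0,0,-0.19,0,0,0,-0.2],[0,0,-0.19,0,0,0,-0.2],[0,0,-0.19,0,0,0,-0.2]]]}}

```text
clock: 1.6
eef_pos: [508.1, -44.8, 452.2]
eef_rot: [-3.141, 0.0, 0.836]
wrist_force: [-0.1, -0.1, 0.5]
finger_gap: 56.6
finger_force: 0.0
```

Emit:
{"op": "step_arm", "data": {"increments": [[[0,0,-0.19,0,0,0,-0.2],[0,0,-0.19,0,0,0,-0.2],[0,0,-0.19,0,0,0,-0.2],[0,0,-0.19,0,0,0,-0.2],[0,0,-0.19,0,0,0,-0.2]]]}}

```text
clock: 2.1
eef_pos: [508.0, -45.3, 452.4]
eef_rot: [-3.141, -0.0, 1.582]
wrist_force: [-0.6, 0.3, -1.0]
finger_gap: 56.5
finger_force: 0.0
```

```bash
python3 - <<'E'
from cell import manip, optics
import cv2,numpy as np,time
from h import *
c=optics.camera("wrist");c=optics.camera("wrist"); np.savez("w1.npz",**c)
s=manip.read_state();print(s)
cv2.imwrite("pics/w1.png",c["frame"][:,:,::-1])
E
```

```text
{'clock': 2.2, 'joints': array([-1.60673210e-01,  1.76145404e-01,  1.56238187e+00, -3.67508632e-05,
        1.40369812e+00, -1.68008792e-01]), 'qd': array([-3.51138305e-04,  1.24277942e-05, -8.59400346e-04, -3.11840691e-05,
       -1.87897234e-03,  1.87156870e-01]), 'effort': array([ 9.42790532e-03, -4.68513930e+01, -3.62181222e+01,  6.45215926e-02,
        3.71095806e-02, -2.94659905e+00]), 'eef_pos': array([507.98468083, -45.25427496, 452.36698332]), 'eef_rot': array([-3.14096276e+00, -7.00819104e-05,  1.57813801e+00]), 'wrist_force': array([ 2.73252943e-01, -7.87601113e-01,  7.83543075e-04]), 'moment': array([-0.01455077, -0.15031139,  0.04108726]), 'finger_force': 0.0, 'finger_gap': 56.38651633420167}
```

View pics/w1.png

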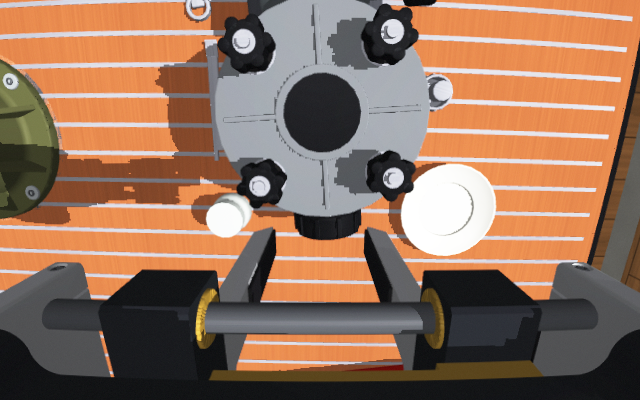

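Wrist view: knob 1 at (390,35), knob 2 (247,42), knob 3 (261,184), knob 4 (390,176), all clear; lobes are visible. Fit star templates on the top plane.

```bash
cat > fit.py <<'E'
import numpy as np
from h import *
from scipy.optimize import minimize
def sd(p,th):  # signed distance (approx) of star: disc r16 + 6 lobes
    a=th+np.arange(6)*np.pi/3
    L=np.stack([np.cos(a),np.sin(a)],1)*16
    d=np.min(np.linalg.norm(p[:,None]-L,axis=2),1)-6
    return np.minimum(d,np.linalg.norm(p,axis=1)-16)
def fit(c,c0,zt=176.5,R=32):
    g=np.arange(-R,R+.1,1.); X,Y=np.meshgrid(g,g); w=np.c_[X.ravel()+c0[0],Y.ravel()+c0[1],np.full(X.size,zt)]
    T=np.linalg.inv(c["cam_to_world"]); pc=w@T[:3,:3].T+T[:3,3]
    uv=cv2.projectPoints(pc,np.zeros(3),np.zeros(3),c["mtx"],c["distortion"])[0].reshape(-1,2)
    f=cv2.remap(np.float32(c["range_z"]),*[np.float32(uv[:,i]) for i in(0,1)],cv2.INTER_NEAREST).ravel()
    m=(np.abs(f-pc[:,2])<6)*1.   # surface near top plane
    best=None
    for th in np.radians(np.arange(0,60,10)):
        def cost(q): 
            s=1/(1+np.exp(sd(w[:,:2]-c0-q[:2],q[2])/0.7)); return ((s-m)**2).mean()
        r=minimize(cost,[0,0,th],method="Nelder-Mead",options=dict(initial_simplex=np.array([[0,0,th],[4,0,th],[0,4,th],[0,0,th+.15]])))
        if best is None or r.fun<best.fun: best=r
    return best.x[:2]+c0,np.degrees(best.x[2])%60,best.fun,m.sum()
E
python3 - <<'E'
from fit import *
c=np.load("w1.npz")
K=[(561,98),(447,91),(455.6,-25),(570,-15)]
C=[]
for k in K:
    for zt in(176.5,):
        r=fit(c,np.array(k,float),zt); C.append(r[0]); print(r)
C=np.array(C);m=C.mean(0);d=C-m;print(m,np.hypot(*d.T),np.degrees(np.arctan2(d[:,1],d[:,0]))-[45,135,-135,-45])
E
```

```text
(array([559.8219581 ,  96.11048937]), np.float64(52.637360385228064), np.float64(0.016393653169015924), np.float64(1212.0))
(array([445.82456788,  86.68946712]), np.float64(7.34222893813565), np.float64(0.01583928174052384), np.float64(1230.0))
(array([454.8065916, -27.3831479]), np.float64(14.388622659723396), np.float64(0.019065590362406886), np.float64(1181.0))
(array([569.62692922, -18.00319136]), np.float64(30.379535382359297), np.float64(0.01742091356794853), np.float64(1180.0))
[507.5200117   34.35340431] [80.92855586 80.90359237 81.17947116 81.2310428 ] [4.73880673 4.69215663 4.50782315 4.86886095]
```

Emit:
{"op": "step_arm", "data": {"increments": [[[0,0,0,0.895,0.335,0.36,-0.2],[0,0,0,0.895,0.335,0.36,-0.2],[0,0,0,0.895,0.335,0.36,-0.2],[0,0,0,0.895,0.335,0.36,-0.2],[0,0,-0.165,0,0,0,-0.2]]]}}

```text
clock: 2.7
eef_pos: [561.4, 101.6, 392.4]
eef_rot: [-3.138, -0.001, 1.702]
wrist_force: [0.9, -0.7, -0.5]
finger_gap: 56.2
finger_force: 0.0
```

Emit:
{"op": "step_arm", "data": {"increments": [[[0,0,-0.165,0,0,0,-0.2],[0,0,-0.165,0,0,0,-0.2],[0,0,0,0,0,0.4,-0.2],[0,0,0,0,0,0.4,-0.2],[0,0,0,0,0,0.4,-0.2]]]}}

```text
clock: 3.2
eef_pos: [560.8, 98.2, 346.3]
eef_rot: [-3.141, -0.0, 1.959]
wrist_force: [0.0, 0.3, -0.4]
finger_gap: 56.2
finger_force: 0.0
```

Emit:
{"op": "step_arm", "data": {"increments": [[[0,0,0,0,0,0,0.3],[0,0,0,0,0,0,0.3],[0,0,0,0,0,0,0.3],[0,0,0,0,0,0,0.3]]], "newtons": 45}}

```text
clock: 3.6
eef_pos: [560.9, 98.2, 347.8]
eef_rot: [3.141, 0.0, 1.963]
wrist_force: [-1.7, -0.2, 1.2]
finger_gap: 38.8
finger_force: 45.1
```

```bash
cat > st.py <<'E'
from cell import manip
s=manip.read_state()
for k in("clock","eef_pos","eef_rot","wrist_force","moment","finger_gap","finger_force","qd"): print(k,s[k].round(3) if hasattr(s[k],"round") else s[k])
print("j6",s["joints"][5],s["effort"][5])
E
python3 st.py
```

```text
clock 3.6
eef_pos [560.914  98.154 347.803]
eef_rot [3.141 0.    1.963]
wrist_force [-1.675 -0.23   1.233]
moment [-0.141  0.231 -0.013]
finger_gap 38.8317218373319
finger_force 45.05578190088272
qd [-0.001 -0.001  0.002 -0.    -0.    -0.005]
j6 -0.2837041529660972 0.0011507488670758903
```

```bash
cat > t.py <<'E'
from cell import manip,optics
import numpy as np
M=[];E=[]
for i in range(4):
    s=manip.read_state(); M.append(s["moment"][2]);E.append(s["effort"][5])
    if i<3: optics.camera("side")
print("clk %.2f yaw %.3f Mz %.3f"%(s["clock"],s["eef_rot"][2],np.mean(M[1:])),np.round(M,3),"eff",np.round(E,3),"F",s["wrist_force"].round(1),s["eef_pos"].round(1),"gap %.1f"%s["finger_gap"])
E
python3 t.py
```

```text
clk 3.75 yaw 1.964 Mz -0.059 [-0.013 -0.023 -0.054 -0.101] eff [ 0.001 -0.006 -0.013 -0.018] F [-1.6 -0.6  5.3] [560.9  98.2 347.8] gap 38.8
```

Emit:
{"op": "step_arm", "data": {"increments": [[[0,0,0.127,0,0,0.002,0.3],[0,0,0.127,0,0,0.002,0.3],[0,0,0.127,0,0,0.002,0.3],[0,0,0.127,0,0,0.002,0.3],[0,0,0,0,0,0,0.3]]]}}

```text
clock: 4.25
eef_pos: [560.9, 98.2, 347.5]
eef_rot: [3.141, -0.0, 1.561]
wrist_force: [-2.8, -2.5, 5.7]
finger_gap: 38.5
finger_force: 45.1
```

```bash
python3 t.py
```

```text
clk 4.40 yaw 1.565 Mz -0.097 [-0.061 -0.109 -0.098 -0.083] eff [ 1.588  0.55   0.094 -0.036] F [-3.6 -0.5  5.4] [560.9  98.2 347.5] gap 38.9
```

Emit:
{"op": "step_arm", "data": {"increments": [[[0,0,0.127,0,0,0.002,0.3],[0,0,0,0,0,0,0.3]]]}}

```text
clock: 4.6
eef_pos: [560.9, 98.2, 347.4]
eef_rot: [3.141, -0.0, 1.462]
wrist_force: [-3.0, -0.9, 5.4]
finger_gap: 38.8
finger_force: 45.1
```

```bash
python3 t.py
```

```text
clk 4.75 yaw 1.465 Mz -0.121 [-0.127 -0.105 -0.125 -0.132] eff [ 1.382  0.478  0.053 -0.069] F [-3.  -1.6  5.3] [560.9  98.2 347.4] gap 38.8
```

Emit:
{"op": "step_arm", "data": {"increments": [[[0,0,0.032,0,0,0.0005,0.3],[0,0,0.032,0,0,0.0005,0.3],[0,0,0.032,0,0,0.0005,0.3]]]}}

```text
clock: 5.05
eef_pos: [560.9, 98.2, 347.4]
eef_rot: [3.14, -0.0, 1.389]
wrist_force: [-2.2, -1.8, 5.5]
finger_gap: 38.7
finger_force: 45.0
```

```bash
python3 t.py
```

```text
clk 5.20 yaw 1.390 Mz -0.003 [ 0.103  0.052 -0.036 -0.026] eff [-0.406 -0.309  0.39   0.129] F [-3.2 -1.1  5.5] [560.9  98.2 347.4] gap 38.7
```

Emit:
{"op": "step_arm", "data": {"increments": [[[0,0,0.032,0,0,0.0005,0.3],[0,0,0.032,0,0,0.0005,0.3],[0,0,0.032,0,0,0.0005,0.3]]]}}

```text
clock: 5.5
eef_pos: [560.9, 98.2, 347.3]
eef_rot: [3.14, -0.0, 1.314]
wrist_force: [-2.9, -0.3, 4.8]
finger_gap: 38.6
finger_force: 45.0
```

```bash
python3 t.py
```

```text
clk 5.65 yaw 1.314 Mz -0.022 [ 0.15  -0.025 -0.004 -0.037] eff [-0.37  -0.293  0.396  0.136] F [-3.2 -1.5  5.9] [561.   98.2 347.3] gap 38.8
```

Emit:
{"op": "step_arm", "data": {"increments": [[[0,0,0.019,0,0,0.0003,0.3],[0,0,0.019,0,0,0.0003,0.3]]]}}

```text
clock: 5.85
eef_pos: [560.9, 98.2, 347.3]
eef_rot: [3.14, -0.0, 1.284]
wrist_force: [-1.7, -1.1, 5.4]
finger_gap: 38.6
finger_force: 45.0
```

```bash
python3 t.py
```

```text
clk 6.00 yaw 1.285 Mz 0.088 [0.188 0.099 0.102 0.063] eff [-0.165 -0.115  0.288  0.135] F [-2.8 -1.4  4.8] [560.9  98.2 347.3] gap 38.7
```

Emit:
{"op": "step_arm", "data": {"increments": [[[0,0,0.019,0,0,0.0003,0.3],[0,0,0.019,0,0,0.0003,0.3]]]}}

```text
clock: 6.2
eef_pos: [560.9, 98.2, 347.3]
eef_rot: [3.14, -0.0, 1.255]
wrist_force: [-2.5, -1.1, 5.6]
finger_gap: 38.7
finger_force: 45.0
```

```bash
python3 t.py
```

```text
clk 6.35 yaw 1.255 Mz 0.055 [0.135 0.041 0.054 0.071] eff [-0.151 -0.104  0.296  0.144] F [-2.1 -1.9  4.5] [560.9  98.2 347.3] gap 38.7
```

Emit:
{"op": "step_arm", "data": {"increments": [[[0,0,0.008,0,0,0.0001,0.3],[0,0,0.008,0,0,0.0001,0.3],[0,0,0.008,0,0,0.0001,0.3],[0,0,0.008,0,0,0.0001,0.3]]]}}

```text
clock: 6.75
eef_pos: [560.9, 98.2, 347.2]
eef_rot: [3.141, -0.0, 1.23]
wrist_force: [-2.5, -1.2, 4.1]
finger_gap: 38.5
finger_force: 45.0
```

```bash
python3 t.py; python3 t.py
```

```text
clk 6.90 yaw 1.230 Mz 0.116 [0.219 0.111 0.137 0.101] eff [0.068 0.059 0.221 0.159] F [-2.7 -1.3  5.4] [561.   98.2 347.3] gap 38.5
clk 7.05 yaw 1.230 Mz 0.159 [0.101 0.152 0.135 0.191] eff [0.159 0.133 0.125 0.124] F [-1.4 -0.8  4.7] [561.   98.2 347.2] gap 38.8
```

Emit:
{"op": "step_arm", "data": {"increments": [[[0,0,0,0,0,0,-0.2],[0,0,0,0,0,0,-0.2],[0,0,0,0,0,0,-0.2],[0,0,0,0,0,-0.6,-0.2],[0,0,0,0,0,-0.6,-0.2]]]}}

```text
clock: 7.55
eef_pos: [560.9, 98.2, 394.6]
eef_rot: [-3.14, 0.001, 1.23]
wrist_force: [0.3, 0.5, 0.5]
finger_gap: 56.4
finger_force: 0.0
```

Emit:
{"op": "step_arm", "data": {"increments": [[[0,0,0,-0.959,-0.363,0,-0.2],[0,0,0,-0.959,-0.363,0,-0.2],[0,0,0,-0.959,-0.363,0,-0.2],[0,0,0,-0.959,-0.363,0,-0.2],[0,0,-0.087,0,0,0,-0.2]]]}}

```text
clock: 8.05
eef_pos: [452.9, -29.2, 394.8]
eef_rot: [3.141, 0.0, 1.296]
wrist_force: [1.1, 0.1, 0.8]
finger_gap: 56.6
finger_force: 0.0
```

Emit:
{"op": "step_arm", "data": {"increments": [[[0,0,0,0,0,0,-0.2],[0,0,0,0,0,0.4,-0.2],[0,0,0,0,0,0.4,-0.2],[0,0,0,0,0,0.4,-0.2],[0,0,0,0,0,0,-0.2]]]}}

```text
clock: 8.55
eef_pos: [455.0, -26.5, 344.8]
eef_rot: [-3.138, 0.0, 1.297]
wrist_force: [0.7, -0.1, -0.3]
finger_gap: 56.4
finger_force: 0.0
```

```bash
python3 t.py
```

```text
clk 8.70 yaw 1.298 Mz 0.018 [ 0.075  0.047 -0.002  0.009] eff [0.004 0.028 0.032 0.028] F [ 0.2 -0.4  0.2] [455.3 -26.8 347.1] gap 56.2
```

Emit:
{"op": "step_arm", "data": {"increments": [[[0,0,0,0,0,0,0.3],[0,0,0,0,0,0,0.3],[0,0,0,0,0,0,0.3],[0,0,0,0,0,0,0.3]]]}}

```text
clock: 9.1
eef_pos: [454.9, -27.0, 346.9]
eef_rot: [3.141, -0.0, 1.298]
wrist_force: [-0.9, 0.2, 4.1]
finger_gap: 38.6
finger_force: 45.0
```

Emit:
{"op": "step_arm", "data": {"increments": [[[0,0,0.127,0,0,0.002,0.3],[0,0,0.127,0,0,0.002,0.3],[0,0,0.127,0,0,0.002,0.3],[0,0,0.032,0,0,0.0005,0.3],[0,0,0.032,0,0,0.0005,0.3]]]}}

```text
clock: 9.6
eef_pos: [455.0, -27.0, 346.6]
eef_rot: [3.141, -0.0, 0.949]
wrist_force: [-0.9, 0.6, 6.3]
finger_gap: 38.5
finger_force: 45.0
```

Emit:
{"op": "step_arm", "data": {"increments": [[[0,0,0.025,0,0,0.0004,0.3],[0,0,0.025,0,0,0.0004,0.3],[0,0,0.025,0,0,0.0004,0.3],[0,0,0.013,0,0,0.0002,0.3],[0,0,0.013,0,0,0.0002,0.3]]]}}

```text
clock: 10.1
eef_pos: [455.0, -27.0, 346.6]
eef_rot: [3.141, -0.001, 0.871]
wrist_force: [-0.8, 0.3, 4.6]
finger_gap: 38.6
finger_force: 45.0
```

```bash
python3 t.py
```

```text
clk 10.25 yaw 0.871 Mz -0.025 [-0.028 -0.013 -0.011 -0.052] eff [-0.198 -0.156  0.138  0.032] F [-1.4  0.3  5.6] [455.  -27.  346.6] gap 38.3
```

Emit:
{"op": "step_arm", "data": {"increments": [[[0,0,0.025,0,0,0.0004,0.3],[0,0,0.025,0,0,0.0004,0.3],[0,0,0.025,0,0,0.0004,0.3],[0,0,0.013,0,0,0.0002,0.3],[0,0,0.013,0,0,0.0002,0.3]]]}}

```text
clock: 10.75
eef_pos: [455.0, -27.0, 346.5]
eef_rot: [3.141, -0.001, 0.791]
wrist_force: [-1.8, 0.3, 5.4]
finger_gap: 38.9
finger_force: 45.0
```

```bash
python3 t.py
```

```text
clk 10.90 yaw 0.792 Mz -0.034 [ 0.015 -0.031 -0.048 -0.022] eff [-0.198 -0.156  0.138  0.032] F [-0.6  0.5  5.7] [455.  -27.  346.5] gap 38.7
```

Emit:
{"op": "step_arm", "data": {"increments": [[[0,0,0.06,0,0,0.001,0.3],[0,0,0.06,0,0,0.001,0.3],[0,0,0.06,0,0,0.001,0.3],[0,0,0.013,0,0,0.0002,0.3],[0,0,0.013,0,0,0.0002,0.3]]]}}

```text
clock: 11.4
eef_pos: [455.0, -27.0, 346.4]
eef_rot: [3.141, -0.001, 0.63]
wrist_force: [-1.7, 0.1, 5.9]
finger_gap: 38.1
finger_force: 45.0
```

```bash
python3 t.py
```

```text
clk 11.55 yaw 0.630 Mz -0.037 [ 0.078 -0.056 -0.006 -0.049] eff [-0.145 -0.139  0.143  0.034] F [-1.5  0.7  5.8] [455.  -27.  346.4] gap 38.7
```

Emit:
{"op": "step_arm", "data": {"increments": [[[0,0,0.04,0,0,0.0006,0.3],[0,0,0.04,0,0,0.0006,0.3],[0,0,0.025,0,0,0.0004,0.3],[0,0,0.013,0,0,0.0002,0.3],[0,0,0.013,0,0,0.0002,0.3]]]}}

```text
clock: 12.05
eef_pos: [454.9, -27.0, 346.3]
eef_rot: [3.141, -0.001, 0.527]
wrist_force: [-1.4, 0.8, 5.2]
finger_gap: 38.7
finger_force: 45.0
```

```bash
python3 t.py
```

```text
clk 12.20 yaw 0.527 Mz -0.037 [ 0.082 -0.036 -0.032 -0.044] eff [-0.17  -0.133  0.153  0.046] F [-0.8  0.   5.3] [454.9 -27.  346.3] gap 38.8
```

Emit:
{"op": "step_arm", "data": {"increments": [[[0,0,0.025,0,0,0.0004,0.3],[0,0,0.025,0,0,0.0004,0.3],[0,0,0.025,0,0,0.0004,0.3],[0,0,0.013,0,0,0.0002,0.3],[0,0,0.013,0,0,0.0002,0.3]]]}}

```text
clock: 12.7
eef_pos: [454.9, -27.0, 346.2]
eef_rot: [3.141, -0.001, 0.447]
wrist_force: [-1.0, 0.3, 5.7]
finger_gap: 38.8
finger_force: 45.0
```

```bash
python3 t.py
```

```text
clk 12.85 yaw 0.448 Mz -0.022 [ 0.049 -0.06   0.001 -0.006] eff [-0.148 -0.12   0.164  0.057] F [-0.6  0.1  6.2] [455.  -27.  346.2] gap 38.5
```

Emit:
{"op": "step_arm", "data": {"increments": [[[0,0,0.06,0,0,0.001,0.3],[0,0,0.06,0,0,0.001,0.3],[0,0,0.025,0,0,0.0004,0.3],[0,0,0.013,0,0,0.0002,0.3],[0,0,0.013,0,0,0.0002,0.3]]]}}

```text
clock: 13.35
eef_pos: [455.0, -27.0, 346.2]
eef_rot: [3.141, -0.001, 0.313]
wrist_force: [-0.3, 0.1, 4.7]
finger_gap: 38.6
finger_force: 45.0
```

```bash
python3 t.py
```

```text
clk 13.50 yaw 0.313 Mz 0.023 [0.135 0.027 0.028 0.015] eff [-0.095 -0.085  0.194  0.089] F [-1.3 -0.7  6.9] [455.  -27.  346.1] gap 38.6
```

Emit:
{"op": "step_arm", "data": {"increments": [[[0,0,0.025,0,0,0.0004,0.3],[0,0,0.025,0,0,0.0004,0.3],[0,0,0.025,0,0,0.0004,0.3],[0,0,0.013,0,0,0.0002,0.3],[0,0,0.013,0,0,0.0002,0.3]]]}}

```text
clock: 14.0
eef_pos: [455.0, -27.0, 346.1]
eef_rot: [3.141, -0.001, 0.234]
wrist_force: [-1.6, 1.6, 6.3]
finger_gap: 38.7
finger_force: 45.0
```

```bash
python3 t.py
```

```text
clk 14.15 yaw 0.234 Mz 0.061 [0.134 0.06  0.035 0.087] eff [-0.062 -0.057  0.217  0.112] F [-1.2  0.1  5.7] [455.  -27.  346.1] gap 38.8
```

Emit:
{"op": "step_arm", "data": {"increments": [[[0,0,0.032,0,0,0.0005,0.3],[0,0,0.032,0,0,0.0005,0.3],[0,0,0.032,0,0,0.0005,0.3],[0,0,0.013,0,0,0.0002,0.3],[0,0,0.013,0,0,0.0002,0.3]]]}}

```text
clock: 14.65
eef_pos: [455.0, -27.0, 346.0]
eef_rot: [3.141, -0.001, 0.138]
wrist_force: [-0.4, -0.1, 6.0]
finger_gap: 38.9
finger_force: 45.0
```

```bash
python3 t.py
```

```text
clk 14.80 yaw 0.138 Mz 0.078 [0.149 0.072 0.085 0.076] eff [-0.001 -0.009  0.252  0.147] F [-1.7 -0.6  6.4] [455. -27. 346.] gap 38.8
```

Emit:
{"op": "step_arm", "data": {"increments": [[[0,0,0,0,0,0,-0.2],[0,0,0,0,0,0,-0.2],[0,0,0,0,0,0,-0.2],[0,0,0,0,0,-0.6,-0.2],[0,0,0,0,0,-0.6,-0.2]]]}}

```text
clock: 15.3
eef_pos: [454.8, -27.0, 393.7]
eef_rot: [-3.141, 0.002, 0.137]
wrist_force: [0.2, -0.6, 0.7]
finger_gap: 55.9
finger_force: 0.0
```

Emit:
{"op": "step_arm", "data": {"increments": [[[0,0,0,0.053,-0.964,0,-0.2],[0,0,0,0.053,-0.964,0,-0.2],[0,0,0,0.053,-0.964,0,-0.2],[0,0,-0.189,0,0,0,-0.2],[0,0,-0.189,0,0,0,-0.2]]]}}

```text
clock: 15.8
eef_pos: [445.2, 89.5, 393.4]
eef_rot: [-3.141, 0.0, 0.442]
wrist_force: [-0.8, -0.4, -0.2]
finger_gap: 56.2
finger_force: 0.0
```

Emit:
{"op": "step_arm", "data": {"increments": [[[0,0,-0.189,0,0,0,-0.2],[0,0,-0.189,0,0,0,-0.2],[0,0,-0.189,0,0,0,-0.2],[0,0,-0.189,0,0,0,-0.2],[0,0,-0.186,0,0,0,-0.2]]]}}

```text
clock: 16.3
eef_pos: [445.4, 88.5, 393.4]
eef_rot: [-3.141, 0.0, 1.18]
wrist_force: [0.3, 0.7, -0.3]
finger_gap: 56.3
finger_force: 0.0
```

Emit:
{"op": "step_arm", "data": {"increments": [[[0,0,0,0,0,0.4,-0.2],[0,0,0,0,0,0.4,-0.2],[0,0,0,0,0,0.4,-0.2],[0,0,0,0,0,0,-0.2]]]}}

```text
clock: 16.7
eef_pos: [445.1, 88.4, 343.9]
eef_rot: [-3.139, 0.002, 1.174]
wrist_force: [0.7, -0.1, 0.3]
finger_gap: 56.4
finger_force: 0.0
```

```bash
python3 st.py
```

```text
clock 16.7
eef_pos [445.125  88.403 343.851]
eef_rot [-3.139e+00  2.000e-03  1.174e+00]
wrist_force [ 0.702 -0.123  0.349]
moment [-0.008 -0.012  0.006]
finger_gap 56.3835474221133
finger_force 0.0
qd [ 0.001 -0.03  -0.04  -0.001  0.044  0.003]
j6 0.5123145188431446 4.210784254610189e-05
```

Emit:
{"op": "step_arm", "data": {"increments": [[[0,0,0,0,0,0,0.3],[0,0,0,0,0,0,0.3],[0,0,0,0,0,0,0.3],[0,0,0.127,0,0,0.002,0.3],[0,0,0.127,0,0,0.002,0.3]]]}}

```text
clock: 17.2
eef_pos: [445.4, 88.5, 346.1]
eef_rot: [3.141, -0.001, 0.97]
wrist_force: [-2.7, 0.8, 4.2]
finger_gap: 38.8
finger_force: 45.0
```

Emit:
{"op": "step_arm", "data": {"increments": [[[0,0,0.127,0,0,0.002,0.3],[0,0,0.032,0,0,0.0005,0.3],[0,0,0.032,0,0,0.0005,0.3],[0,0,0.013,0,0,0.0002,0.3],[0,0,0.013,0,0,0.0002,0.3]]]}}

```text
clock: 17.7
eef_pos: [445.4, 88.5, 346.0]
eef_rot: [3.141, -0.001, 0.805]
wrist_force: [-1.6, 0.3, 6.2]
finger_gap: 38.7
finger_force: 45.0
```

```bash
python3 t.py
```

```text
clk 17.85 yaw 0.805 Mz -0.020 [-0.009  0.004 -0.063 -0.001] eff [-0.189 -0.154  0.137  0.031] F [-3.6  0.4  6.2] [445.4  88.5 346. ] gap 38.7
```

Emit:
{"op": "step_arm", "data": {"increments": [[[0,0,0.06,0,0,0.001,0.3],[0,0,0.06,0,0,0.001,0.3],[0,0,0.025,0,0,0.0004,0.3],[0,0,0.013,0,0,0.0002,0.3],[0,0,0.013,0,0,0.0002,0.3]]]}}

```text
clock: 18.35
eef_pos: [445.4, 88.5, 345.9]
eef_rot: [3.141, -0.001, 0.671]
wrist_force: [-2.8, 0.5, 6.2]
finger_gap: 39.0
finger_force: 45.0
```

```bash
python3 t.py
```

```text
clk 18.50 yaw 0.671 Mz -0.013 [ 0.002 -0.065  0.025  0.002] eff [-0.193 -0.153  0.138  0.031] F [-4.2  1.1  6.8] [445.4  88.5 345.9] gap 38.7
```

Emit:
{"op": "step_arm", "data": {"increments": [[[0,0,0.09,0,0,0.0015,0.3],[0,0,0.09,0,0,0.0015,0.3],[0,0,0.04,0,0,0.0006,0.3],[0,0,0.013,0,0,0.0002,0.3],[0,0,0.013,0,0,0.0002,0.3]]]}}

```text
clock: 19.0
eef_pos: [445.4, 88.5, 345.8]
eef_rot: [3.141, -0.001, 0.478]
wrist_force: [-2.8, 0.3, 6.3]
finger_gap: 38.5
finger_force: 45.0
```

```bash
python3 t.py
```

```text
clk 19.15 yaw 0.478 Mz 0.015 [ 0.031  0.044  0.011 -0.011] eff [-0.13  -0.118  0.162  0.054] F [-2.   0.6  5.9] [445.4  88.5 345.7] gap 38.9
```

Emit:
{"op": "step_arm", "data": {"increments": [[[0,0,0.09,0,0,0.0015,0.3],[0,0,0.06,0,0,0.001,0.3],[0,0,0.025,0,0,0.0004,0.3],[0,0,0.013,0,0,0.0002,0.3],[0,0,0.013,0,0,0.0002,0.3]]]}}

```text
clock: 19.65
eef_pos: [445.4, 88.5, 345.6]
eef_rot: [3.141, -0.001, 0.32]
wrist_force: [-2.5, -0.4, 6.9]
finger_gap: 38.4
finger_force: 45.0
```

```bash
python3 t.py
```

```text
clk 19.80 yaw 0.320 Mz 0.017 [ 0.094  0.063  0.014 -0.026] eff [-0.091 -0.081  0.197  0.091] F [-3.4  0.3  7.2] [445.4  88.5 345.6] gap 38.5
```

Emit:
{"op": "step_arm", "data": {"increments": [[[0,0,0.08,0,0,0.0013,0.3],[0,0,0.05,0,0,0.0008,0.3],[0,0,0.025,0,0,0.0004,0.3],[0,0,0.013,0,0,0.0002,0.3],[0,0,0.013,0,0,0.0002,0.3]]]}}

```text
clock: 20.3
eef_pos: [445.4, 88.5, 345.5]
eef_rot: [3.141, -0.001, 0.178]
wrist_force: [-3.2, 0.2, 7.7]
finger_gap: 38.3
finger_force: 45.0
```

```bash
python3 t.py
```

```text
clk 20.45 yaw 0.178 Mz 0.057 [0.218 0.057 0.055 0.058] eff [-0.02  -0.021  0.243  0.138] F [-3.6  0.8  7.1] [445.4  88.5 345.5] gap 38.6
```

Emit:
{"op": "step_arm", "data": {"increments": [[[0,0,0,0,0,0,-0.2],[0,0,0,0,0,0,-0.2],[0,0,0,0,0,0,-0.2],[0,0,0,0,0,-0.6,-0.2],[0,0,0,0,0,-0.6,-0.2]]]}}

```text
clock: 20.95
eef_pos: [445.4, 88.4, 393.0]
eef_rot: [-3.142, 0.001, 0.176]
wrist_force: [0.3, -0.6, 0.4]
finger_gap: 56.4
finger_force: 0.0
```

Emit:
{"op": "step_arm", "data": {"increments": [[[0,0,0,0.651,0.79,0,-0.2],[0,0,0,0.651,0.79,0,-0.2],[0,0,0,0.651,0.79,0,-0.2],[0,0,0,0.651,0.79,0,-0.2],[0,0,-0.15,0,0,0,-0.2]]]}}

```text
clock: 21.45
eef_pos: [572.3, -20.6, 391.6]
eef_rot: [3.141, 0.001, 0.292]
wrist_force: [-0.6, 1.0, -0.3]
finger_gap: 56.0
finger_force: 0.0
```

Emit:
{"op": "step_arm", "data": {"increments": [[[0,0,-0.15,0,0,0,-0.2],[0,0,-0.15,0,0,0,-0.2],[0,0,0,0,0,0.4,-0.2],[0,0,0,0,0,0.4,-0.2],[0,0,0,0,0,0.36,-0.2]]]}}

```text
clock: 21.95
eef_pos: [570.1, -17.8, 345.4]
eef_rot: [-3.141, 0.0, 0.53]
wrist_force: [-0.1, -0.0, 0.3]
finger_gap: 56.7
finger_force: 0.0
```

```bash
python3 st.py
```

```text
clock 21.95
eef_pos [570.068 -17.774 345.395]
eef_rot [-3.141  0.     0.53 ]
wrist_force [-0.111 -0.008  0.284]
moment [-0.004 -0.029  0.01 ]
finger_gap 56.67757598688723
finger_force 0.0
qd [-0.001  0.143  0.15   0.001 -0.295  0.003]
j6 0.9456397706555714 -0.014702287735417485
```

Emit:
{"op": "step_arm", "data": {"increments": [[[0,0,0,0,0,0,0.3],[0,0,0,0,0,0,0.3],[0,0,0,0,0,0,0.3],[0,0,0,0,0,0,0.3],[0,0,0.127,0,0,0.002,0.3]]]}}

```text
clock: 22.45
eef_pos: [570.2, -17.7, 346.9]
eef_rot: [3.141, -0.001, 0.429]
wrist_force: [0.2, 0.9, 0.1]
finger_gap: 38.8
finger_force: 45.1
```

Emit:
{"op": "step_arm", "data": {"increments": [[[0,0,0.127,0,0,0.002,0.3],[0,0,0.127,0,0,0.002,0.3],[0,0,0.064,0,0,0.001,0.3],[0,0,0.013,0,0,0.0002,0.3],[0,0,0.013,0,0,0.0002,0.3]]]}}

```text
clock: 22.95
eef_pos: [570.1, -17.6, 346.6]
eef_rot: [3.142, -0.001, 0.16]
wrist_force: [-1.6, 2.8, 4.6]
finger_gap: 38.7
finger_force: 45.1
```

```bash
python3 t.py
```

```text
clk 23.10 yaw 0.161 Mz -0.078 [ 0.001 -0.088 -0.084 -0.062] eff [-0.083 -0.183  0.127  0.028] F [-1.8  2.2  6.3] [570.2 -17.7 346.6] gap 38.9
```

Emit:
{"op": "step_arm", "data": {"increments": [[[0,0,0.06,0,0,0.001,0.3],[0,0,0.06,0,0,0.001,0.3],[0,0,0.025,0,0,0.0004,0.3],[0,0,0.013,0,0,0.0002,0.3],[0,0,0.013,0,0,0.0002,0.3]]]}}

```text
clock: 23.6
eef_pos: [570.1, -17.6, 346.5]
eef_rot: [-3.141, -0.001, 0.026]
wrist_force: [-1.8, 3.3, 4.8]
finger_gap: 38.5
finger_force: 45.1
```

```bash
python3 t.py
```

```text
clk 23.75 yaw 0.026 Mz -0.043 [ 0.005 -0.066 -0.008 -0.056] eff [-0.185 -0.145  0.144  0.036] F [-1.8  3.2  5.8] [570.2 -17.6 346.6] gap 38.6
```

Emit:
{"op": "step_arm", "data": {"increments": [[[0,0,0.09,0,0,0.0015,0.3],[0,0,0.09,0,0,0.0015,0.3],[0,0,0.04,0,0,0.0006,0.3],[0,0,0.013,0,0,0.0002,0.3],[0,0,0.013,0,0,0.0002,0.3]]]}}

```text
clock: 24.25
eef_pos: [570.2, -17.6, 346.4]
eef_rot: [-3.141, -0.001, -0.167]
wrist_force: [-0.5, 3.9, 5.9]
finger_gap: 38.7
finger_force: 45.1
```

```bash
python3 t.py
```

```text
clk 24.40 yaw -0.167 Mz -0.009 [ 0.073  0.03  -0.01  -0.048] eff [-0.111 -0.106  0.173  0.066] F [-1.   3.1  6.2] [570.2 -17.6 346.4] gap 38.7
```

Emit:
{"op": "step_arm", "data": {"increments": [[[0,0,0.05,0,0,0.001,0.3],[0,0,0.05,0,0,0.001,0.3],[0,0,0.025,0,0,0.0004,0.3],[0,0,0.013,0,0,0.0002,0.3],[0,0,0.013,0,0,0.0002,0.3]]]}}

```text
clock: 24.9
eef_pos: [570.2, -17.6, 346.3]
eef_rot: [-3.141, -0.001, -0.286]
wrist_force: [-0.7, 2.4, 5.2]
finger_gap: 38.5
finger_force: 45.1
```

```bash
python3 t.py
```

```text
clk 25.05 yaw -0.285 Mz 0.064 [0.114 0.054 0.085 0.053] eff [-0.085 -0.077  0.201  0.096] F [-0.8  2.4  6.4] [570.2 -17.6 346.3] gap 38.5
```

Emit:
{"op": "step_arm", "data": {"increments": [[[0,0,0.08,0,0,0.0013,0.3],[0,0,0.06,0,0,0.001,0.3],[0,0,0.025,0,0,0.0004,0.3],[0,0,0.013,0,0,0.0002,0.3],[0,0,0.013,0,0,0.0002,0.3]]]}}

```text
clock: 25.55
eef_pos: [570.2, -17.5, 346.2]
eef_rot: [-3.141, -0.001, -0.436]
wrist_force: [-0.7, 3.0, 6.6]
finger_gap: 38.6
finger_force: 45.1
```

```bash
python3 t.py
```

```text
clk 25.70 yaw -0.435 Mz 0.104 [0.194 0.127 0.11  0.075] eff [-0.007 -0.009  0.254  0.149] F [-1.3  3.5  6.1] [570.2 -17.5 346.2] gap 38.7
```

Emit:
{"op": "step_arm", "data": {"increments": [[[0,0,0,0,0,0,-0.2],[0,0,0,0,0,0,-0.2],[0,0,0,0,0,0,-0.2],[0,0,0,0,0,-0.6,-0.2],[0,0,0,0,0,-0.6,-0.2]]]}}

```text
clock: 26.2
eef_pos: [570.1, -17.9, 393.5]
eef_rot: [3.141, 0.002, -0.436]
wrist_force: [-0.3, -0.1, -0.2]
finger_gap: 56.5
finger_force: 0.0
```

Emit:
{"op": "step_arm", "data": {"increments": [[[0,0,0,-0.477,-0.84,0,-0.2],[0,0,0,-0.477,-0.84,0,-0.2],[0,0,0,-0.477,-0.84,0,-0.2],[0,0,-0.158,0,0,0,-0.2],[0,0,-0.158,0,0,0,-0.2]]]}}

```text
clock: 26.7
eef_pos: [560.7, 98.9, 393.3]
eef_rot: [3.141, 0.0, -0.182]
wrist_force: [0.9, 0.1, 0.0]
finger_gap: 56.3
finger_force: 0.0
```

Emit:
{"op": "step_arm", "data": {"increments": [[[0,0,-0.158,0,0,0,-0.2],[0,0,-0.158,0,0,0,-0.2],[0,0,-0.156,0,0,0.3,-0.2],[0,0,0,0,0,0.44,-0.2],[0,0,0,0,0,0.44,-0.2]]]}}

```text
clock: 27.2
eef_pos: [560.8, 97.7, 345.7]
eef_rot: [3.141, -0.0, 0.183]
wrist_force: [-0.1, 0.7, -0.0]
finger_gap: 56.4
finger_force: 0.0
```

```bash
python3 st.py
```

```text
clock 27.2
eef_pos [560.817  97.709 345.697]
eef_rot [ 3.141 -0.     0.183]
wrist_force [-0.074  0.687 -0.014]
moment [ 0.004  0.018 -0.002]
finger_gap 56.40233622681996
finger_force 0.0
qd [ 0.     0.181  0.192  0.002 -0.361  0.009]
j6 1.4962437774240605 -0.20737444516271353
```

Emit:
{"op": "step_arm", "data": {"increments": [[[0,0,0,0,0,0,0.3],[0,0,0,0,0,0,0.3],[0,0,0,0,0,0,0.3],[0,0,0,0,0,0,0.3],[0,0,0.08,0,0,0.0013,0.3]]], "newtons": 55}}

```text
clock: 27.7
eef_pos: [560.9, 97.9, 347.1]
eef_rot: [-3.141, -0.001, 0.12]
wrist_force: [-1.3, 1.2, 1.8]
finger_gap: 38.5
finger_force: 55.1
```

Emit:
{"op": "step_arm", "data": {"increments": [[[0,0,0.08,0,0,0.0013,0.3],[0,0,0.06,0,0,0.001,0.3],[0,0,0.025,0,0,0.0004,0.3],[0,0,0.013,0,0,0.0002,0.3],[0,0,0.013,0,0,0.0002,0.3]]]}}

```text
clock: 28.2
eef_pos: [560.9, 97.9, 347.0]
eef_rot: [-3.141, -0.001, -0.03]
wrist_force: [-2.0, 3.6, 6.9]
finger_gap: 38.6
finger_force: 55.0
```

```bash
python3 t.py
```

```text
clk 28.35 yaw -0.030 Mz 0.205 [0.352 0.177 0.197 0.242] eff [0.113 0.086 0.34  0.236] F [-0.8  2.3  6.4] [560.9  97.9 347. ] gap 38.6
```

Emit:
{"op": "step_arm", "data": {"increments": [[[0,0,0.05,0,0,0.001,0.3],[0,0,0.05,0,0,0.001,0.3],[0,0,0.025,0,0,0.0004,0.3],[0,0,0.013,0,0,0.0002,0.3],[0,0,0.013,0,0,0.0002,0.3]]]}}

```text
clock: 28.85
eef_pos: [560.9, 97.9, 346.9]
eef_rot: [-3.141, -0.001, -0.148]
wrist_force: [-1.0, 0.7, 6.9]
finger_gap: 38.9
finger_force: 55.0
```

```bash
python3 t.py
```

```text
clk 29.00 yaw -0.148 Mz 0.232 [0.397 0.229 0.237 0.232] eff [0.197 0.148 0.398 0.291] F [-2.3  1.7  7. ] [560.9  97.9 346.9] gap 38.5
```

Emit:
{"op": "step_arm", "data": {"increments": [[[0,0,0.04,0,0,0.001,0.3],[0,0,0.04,0,0,0.001,0.3],[0,0,0.025,0,0,0.0004,0.3],[0,0,0.013,0,0,0.0002,0.3],[0,0,0.013,0,0,0.0002,0.3]]]}}

```text
clock: 29.5
eef_pos: [560.9, 97.9, 346.8]
eef_rot: [-3.141, -0.001, -0.251]
wrist_force: [-1.4, 2.5, 5.9]
finger_gap: 38.5
finger_force: 55.0
```

```bash
python3 t.py
```

```text
clk 29.65 yaw -0.251 Mz 0.283 [0.458 0.295 0.295 0.26 ] eff [0.268 0.21  0.458 0.347] F [-1.3  2.5  6.7] [560.9  97.9 346.8] gap 38.4
```

Emit:
{"op": "step_arm", "data": {"increments": [[[0,0,0,0,0,0,-0.2],[0,0,0,0,0,0,-0.2],[0,0,0,0,0,0,-0.2],[0,0,0,0,0,-0.6,-0.2],[0,0,0,0,0,-0.6,-0.2]]]}}

```text
clock: 30.15
eef_pos: [560.9, 97.7, 393.9]
eef_rot: [3.141, 0.002, -0.252]
wrist_force: [0.2, -0.4, 0.7]
finger_gap: 56.2
finger_force: 0.0
```

Emit:
{"op": "step_arm", "data": {"increments": [[[0,0,0,-0.447,0.921,0,-0.2],[0,0,0,-0.447,0.921,0,-0.2],[0,0,0,-0.447,0.921,0,-0.2],[0,0,0,-0.447,0.921,0,-0.2],[0,0,-0.166,0,0,0,-0.2]]]}}

```text
clock: 30.65
eef_pos: [452.8, -29.4, 394.1]
eef_rot: [3.141, 0.0, -0.124]
wrist_force: [-0.7, 0.3, 0.2]
finger_gap: 56.4
finger_force: 0.0
```

Emit:
{"op": "step_arm", "data": {"increments": [[[0,0,-0.166,0,0,0,-0.2],[0,0,-0.165,0,0,0,-0.2],[0,0,0,0,0,0.4,-0.2],[0,0,0,0,0,0.4,-0.2],[0,0,0,0,0,0.38,-0.2]]]}}

```text
clock: 31.15
eef_pos: [454.7, -27.2, 346.1]
eef_rot: [3.141, 0.0, 0.138]
wrist_force: [0.6, -0.9, -0.9]
finger_gap: 56.2
finger_force: 0.0
```

```bash
python3 st.py
```

```text
clock 31.15
eef_pos [454.745 -27.166 346.054]
eef_rot [3.141 0.    0.138]
wrist_force [ 0.587 -0.861 -0.852]
moment [ 0.015 -0.035 -0.   ]
finger_gap 56.22138956228642
finger_force 0.0
qd [ 0.001  0.186  0.171 -0.001 -0.354  0.   ]
j6 1.2924614896500382 -0.011750628473237157
```

Emit:
{"op": "step_arm", "data": {"increments": [[[0,0,0,0,0,0,0.3],[0,0,0,0,0,0,0.3],[0,0,0,0,0,0,0.3],[0,0,0,0,0,0,0.3],[0,0,0.08,0,0,0.0013,0.3]]]}}

```text
clock: 31.65
eef_pos: [454.9, -27.0, 347.4]
eef_rot: [3.141, -0.001, 0.076]
wrist_force: [-0.1, 0.2, 2.6]
finger_gap: 38.8
finger_force: 55.0
```

Emit:
{"op": "step_arm", "data": {"increments": [[[0,0,0.08,0,0,0.0013,0.3],[0,0,0.06,0,0,0.001,0.3],[0,0,0.025,0,0,0.0004,0.3],[0,0,0.013,0,0,0.0002,0.3],[0,0,0.013,0,0,0.0002,0.3]]]}}

```text
clock: 32.15
eef_pos: [454.9, -27.1, 347.2]
eef_rot: [3.141, -0.001, -0.074]
wrist_force: [-1.6, 0.6, 6.9]
finger_gap: 38.5
finger_force: 55.0
```

```bash
python3 t.py
```

```text
clk 32.30 yaw -0.074 Mz 0.195 [0.271 0.205 0.208 0.172] eff [0.113 0.079 0.333 0.228] F [-2.7  0.1  7. ] [454.9 -27.  347.2] gap 38.8
```

Emit:
{"op": "step_arm", "data": {"increments": [[[0,0,0.05,0,0,0.001,0.3],[0,0,0.05,0,0,0.001,0.3],[0,0,0.025,0,0,0.0004,0.3],[0,0,0.013,0,0,0.0002,0.3],[0,0,0.013,0,0,0.0002,0.3]]]}}

```text
clock: 32.8
eef_pos: [454.9, -27.1, 347.2]
eef_rot: [3.142, -0.001, -0.192]
wrist_force: [-1.9, 0.3, 6.5]
finger_gap: 38.3
finger_force: 55.0
```

```bash
python3 t.py
```

```text
clk 32.95 yaw -0.192 Mz 0.254 [0.419 0.282 0.266 0.213] eff [0.191 0.143 0.394 0.286] F [-1.9 -0.1  6.3] [454.9 -27.1 347.1] gap 38.6
```

Emit:
{"op": "step_arm", "data": {"increments": [[[0,0,0.04,0,0,0.001,0.3],[0,0,0.04,0,0,0.001,0.3],[0,0,0.025,0,0,0.0004,0.3],[0,0,0.013,0,0,0.0002,0.3],[0,0,0.013,0,0,0.0002,0.3]]]}}

```text
clock: 33.45
eef_pos: [454.9, -27.1, 347.1]
eef_rot: [-3.142, -0.001, -0.295]
wrist_force: [-2.2, 0.3, 6.8]
finger_gap: 38.5
finger_force: 55.0
```

```bash
python3 t.py
```

```text
clk 33.60 yaw -0.295 Mz 0.312 [0.469 0.331 0.341 0.265] eff [0.262 0.207 0.455 0.344] F [-2.   0.4  7. ] [454.9 -27.1 347.1] gap 38.2
```

Emit:
{"op": "step_arm", "data": {"increments": [[[0,0,0,0,0,0,-0.2],[0,0,0,0,0,0,-0.2],[0,0,0,0,0,0,-0.2],[0,0,0,0,0,-0.6,-0.2],[0,0,0,0,0,-0.6,-0.2]]]}}

```text
clock: 34.1
eef_pos: [454.8, -27.1, 394.5]
eef_rot: [3.141, 0.002, -0.296]
wrist_force: [-0.8, -0.2, 0.3]
finger_gap: 56.3
finger_force: 0.0
```

Emit:
{"op": "step_arm", "data": {"increments": [[[0,0,0,-0.357,-0.898,0,-0.2],[0,0,0,-0.357,-0.898,0,-0.2],[0,0,0,-0.357,-0.898,0,-0.2],[0,0,-0.15,0,0,0,-0.2],[0,0,-0.15,0,0,0,-0.2]]]}}

```text
clock: 34.6
eef_pos: [445.1, 89.5, 394.2]
eef_rot: [3.142, 0.0, -0.054]
wrist_force: [0.4, -0.0, -0.6]
finger_gap: 56.3
finger_force: 0.0
```

Emit:
{"op": "step_arm", "data": {"increments": [[[0,0,-0.15,0,0,0,-0.2],[0,0,-0.15,0,0,0,-0.2],[0,0,0,0,0,0.4,-0.2],[0,0,0,0,0,0.4,-0.2],[0,0,0,0,0,0.38,-0.2]]]}}

```text
clock: 35.1
eef_pos: [445.2, 88.5, 346.4]
eef_rot: [-3.142, 0.0, 0.175]
wrist_force: [-0.3, 0.2, -0.2]
finger_gap: 56.8
finger_force: 0.0
```

Emit:
{"op": "step_arm", "data": {"increments": [[[0,0,0,0,0,0,0.3],[0,0,0,0,0,0,0.3],[0,0,0,0,0,0,0.3],[0,0,0,0,0,0,0.3],[0,0,0.08,0,0,0.0013,0.3]]]}}

```text
clock: 35.6
eef_pos: [445.4, 88.5, 347.8]
eef_rot: [3.141, -0.001, 0.112]
wrist_force: [-0.7, -0.8, 0.7]
finger_gap: 38.7
finger_force: 55.0
```

Emit:
{"op": "step_arm", "data": {"increments": [[[0,0,0.08,0,0,0.0013,0.3],[0,0,0.06,0,0,0.001,0.3],[0,0,0.025,0,0,0.0004,0.3],[0,0,0.013,0,0,0.0002,0.3],[0,0,0.013,0,0,0.0002,0.3]]]}}

```text
clock: 36.1
eef_pos: [445.4, 88.5, 347.6]
eef_rot: [-3.142, -0.001, -0.037]
wrist_force: [-1.9, -1.8, 6.3]
finger_gap: 38.6
finger_force: 55.0
```

```bash
python3 t.py
```

```text
clk 36.25 yaw -0.037 Mz 0.149 [0.214 0.224 0.117 0.107] eff [0.068 0.048 0.306 0.202] F [-1.1 -2.5  6. ] [445.4  88.5 347.6] gap 38.6
```

Emit:
{"op": "step_arm", "data": {"increments": [[[0,0,0.05,0,0,0.001,0.3],[0,0,0.05,0,0,0.001,0.3],[0,0,0.025,0,0,0.0004,0.3],[0,0,0.013,0,0,0.0002,0.3],[0,0,0.013,0,0,0.0002,0.3]]]}}

```text
clock: 36.75
eef_pos: [445.4, 88.5, 347.5]
eef_rot: [-3.141, -0.001, -0.155]
wrist_force: [-1.2, -2.3, 7.0]
finger_gap: 38.5
finger_force: 55.0
```

```bash
python3 t.py
```

```text
clk 36.90 yaw -0.155 Mz 0.220 [0.375 0.212 0.219 0.229] eff [0.143 0.11  0.363 0.257] F [-1.6 -0.6  6.9] [445.4  88.5 347.5] gap 38.2
```

Emit:
{"op": "step_arm", "data": {"increments": [[[0,0,0.08,0,0,0.0013,0.3],[0,0,0.06,0,0,0.001,0.3],[0,0,0.04,0,0,0.0006,0.3],[0,0,0.013,0,0,0.0002,0.3],[0,0,0.013,0,0,0.0002,0.3]]]}}

```text
clock: 37.4
eef_pos: [445.4, 88.5, 347.4]
eef_rot: [-3.141, -0.001, -0.317]
wrist_force: [-2.1, -0.9, 7.8]
finger_gap: 38.9
finger_force: 55.0
```

```bash
python3 t.py
```

```text
clk 37.55 yaw -0.317 Mz 0.302 [0.45  0.344 0.288 0.274] eff [0.29  0.211 0.452 0.341] F [-1.4 -1.6  6.7] [445.4  88.5 347.4] gap 38.6
```

Emit:
{"op": "step_arm", "data": {"increments": [[[0,0,0,0,0,0,-0.2],[0,0,0,0,0,0,-0.2],[0,0,0,0,0,0,-0.2],[0,0,0,0,0,-0.6,-0.2],[0,0,0,0,0,-0.6,-0.2]]]}}

```text
clock: 38.05
eef_pos: [445.2, 88.5, 394.9]
eef_rot: [3.141, 0.002, -0.318]
wrist_force: [-0.3, -0.8, 0.5]
finger_gap: 56.4
finger_force: 0.0
```

Emit:
{"op": "step_arm", "data": {"increments": [[[0,0,0,0.949,0.386,0,-0.2],[0,0,0,0.949,0.386,0,-0.2],[0,0,0,0.949,0.386,0,-0.2],[0,0,0,0.949,0.386,0,-0.2],[0,0,-0.169,0,0,0,-0.2]]]}}

```text
clock: 38.55
eef_pos: [572.4, -20.4, 393.5]
eef_rot: [3.141, 0.001, -0.187]
wrist_force: [-0.0, -0.5, -0.3]
finger_gap: 56.6
finger_force: 0.0
```

Emit:
{"op": "step_arm", "data": {"increments": [[[0,0,-0.169,0,0,0,-0.2],[0,0,-0.169,0,0,0,-0.2],[0,0,-0.169,0,0,0,-0.2],[0,0,-0.169,0,0,0,-0.2],[0,0,-0.169,0,0,0,-0.2]]]}}

```text
clock: 39.05
eef_pos: [570.3, -17.6, 394.4]
eef_rot: [-3.141, 0.0, 0.484]
wrist_force: [0.7, -0.2, 0.4]
finger_gap: 56.3
finger_force: 0.0
```

Emit:
{"op": "step_arm", "data": {"increments": [[[0,0,-0.168,0,0,0,-0.2],[0,0,0,0,0,0.4,-0.2],[0,0,0,0,0,0.4,-0.2],[0,0,0,0,0,0.36,-0.2]]]}}

```text
clock: 39.45
eef_pos: [570.2, -17.6, 347.3]
eef_rot: [-3.141, 0.0, 0.61]
wrist_force: [0.4, -0.6, 0.4]
finger_gap: 56.3
finger_force: 0.0
```

Emit:
{"op": "step_arm", "data": {"increments": [[[0,0,0,0,0,0,0.3],[0,0,0,0,0,0,0.3],[0,0,0,0,0,0,0.3],[0,0,0,0,0,0,0.3],[0,0,0.08,0,0,0.0013,0.3]]]}}

```text
clock: 39.95
eef_pos: [570.3, -17.6, 348.9]
eef_rot: [3.141, -0.001, 0.547]
wrist_force: [0.4, -0.3, -0.8]
finger_gap: 38.6
finger_force: 55.1
```

Emit:
{"op": "step_arm", "data": {"increments": [[[0,0,0.08,0,0,0.0013,0.3],[0,0,0.06,0,0,0.001,0.3],[0,0,0.025,0,0,0.0004,0.3],[0,0,0.013,0,0,0.0002,0.3],[0,0,0.013,0,0,0.0002,0.3]]]}}

```text
clock: 40.45
eef_pos: [570.3, -17.6, 348.7]
eef_rot: [3.141, -0.001, 0.398]
wrist_force: [-0.5, 0.2, 5.5]
finger_gap: 38.1
finger_force: 55.0
```

```bash
python3 t.py
```

```text
clk 40.60 yaw 0.398 Mz 0.158 [0.319 0.171 0.134 0.169] eff [0.093 0.031 0.311 0.215] F [0.4 0.6 5.5] [570.3 -17.6 348.8] gap 38.8
```

Emit:
{"op": "step_arm", "data": {"increments": [[[0,0,0.05,0,0,0.001,0.3],[0,0,0.05,0,0,0.001,0.3],[0,0,0.025,0,0,0.0004,0.3],[0,0,0.013,0,0,0.0002,0.3],[0,0,0.013,0,0,0.0002,0.3]]]}}

```text
clock: 41.1
eef_pos: [570.3, -17.6, 348.7]
eef_rot: [3.141, -0.001, 0.279]
wrist_force: [-1.9, 0.1, 6.4]
finger_gap: 38.5
finger_force: 55.0
```

```bash
python3 t.py
```

```text
clk 41.25 yaw 0.279 Mz 0.249 [0.33  0.27  0.258 0.22 ] eff [0.172 0.129 0.38  0.274] F [-1.1  1.1  6.6] [570.3 -17.6 348.7] gap 38.7
```

Emit:
{"op": "step_arm", "data": {"increments": [[[0,0,0.05,0,0,0.001,0.3],[0,0,0.05,0,0,0.001,0.3],[0,0,0.03,0,0,0.0005,0.3],[0,0,0.013,0,0,0.0002,0.3],[0,0,0.013,0,0,0.0002,0.3]]]}}

```text
clock: 41.75
eef_pos: [570.3, -17.6, 348.6]
eef_rot: [3.141, -0.001, 0.157]
wrist_force: [-1.1, 1.5, 6.0]
finger_gap: 38.4
finger_force: 55.0
```

```bash
python3 t.py
```

```text
clk 41.90 yaw 0.157 Mz 0.296 [0.463 0.296 0.285 0.307] eff [0.267 0.205 0.451 0.34 ] F [-1.6  0.1  5.8] [570.3 -17.6 348.6] gap 38.3
```

Emit:
{"op": "step_arm", "data": {"increments": [[[0,0,0,0,0,0,-0.2],[0,0,0,0,0,0,-0.2],[0,0,0,0,0,0,-0.2],[0,0,0,0,0,-0.6,-0.2],[0,0,0,0,0,-0.6,-0.2]]]}}

```text
clock: 42.4
eef_pos: [570.2, -17.7, 395.8]
eef_rot: [-3.141, 0.002, 0.156]
wrist_force: [-0.6, -0.1, 0.3]
finger_gap: 56.0
finger_force: 0.0
```

Emit:
{"op": "step_arm", "data": {"increments": [[[0,0,0,0.073,-0.963,0,-0.2],[0,0,0,0.073,-0.963,0,-0.2],[0,0,0,0.073,-0.963,0,-0.2],[0,0,0.173,0,0,0,-0.2],[0,0,0.173,0,0,0,-0.2]]]}}

```text
clock: 42.9
eef_pos: [560.7, 99.0, 395.6]
eef_rot: [3.141, 0.0, -0.119]
wrist_force: [-0.3, -0.2, 1.0]
finger_gap: 56.6
finger_force: 0.0
```

Emit:
{"op": "step_arm", "data": {"increments": [[[0,0,0.173,0,0,0,-0.2],[0,0,0,0,0,0,-0.2],[0,0,0,0,0,0.4,-0.2],[0,0,0,0,0,0.4,-0.2],[0,0,0,0,0,0.4,-0.2]]]}}

```text
clock: 43.4
eef_pos: [560.8, 97.8, 347.2]
eef_rot: [3.142, -0.0, -0.247]
wrist_force: [-0.3, 0.5, 0.2]
finger_gap: 56.5
finger_force: 0.0
```

Check knob 1 with a small turn.

Emit:
{"op": "step_arm", "data": {"increments": [[[0,0,0,0,0,0,0.3],[0,0,0,0,0,0,0.3],[0,0,0,0,0,0,0.3],[0,0,0,0,0,0,0.3]]]}}

```text
clock: 43.8
eef_pos: [561.0, 97.9, 348.7]
eef_rot: [-3.141, -0.001, -0.25]
wrist_force: [0.3, 0.7, 0.6]
finger_gap: 38.6
finger_force: 55.1
```

Emit:
{"op": "step_arm", "data": {"increments": [[[0,0,0.02,0,0,0.0003,0.3],[0,0,0.02,0,0,0.0003,0.3],[0,0,0.013,0,0,0.0002,0.3],[0,0,0.013,0,0,0.0002,0.3]]]}}

```text
clock: 44.2
eef_pos: [561.0, 97.9, 348.6]
eef_rot: [-3.141, -0.001, -0.304]
wrist_force: [-0.7, 0.9, 5.8]
finger_gap: 38.5
finger_force: 55.1
```

```bash
python3 t.py
```

```text
clk 44.35 yaw -0.304 Mz 0.287 [0.439 0.291 0.281 0.288] eff [0.247 0.201 0.451 0.34 ] F [0.2 1.1 6.1] [561.   97.9 348.6] gap 38.5
```

Emit:
{"op": "step_arm", "data": {"increments": [[[0,0,0,0,0,0,-0.2],[0,0,0,0,0,0,-0.2],[0,0,0,0,0,0,-0.2],[0,0,0,0,0,-0.6,-0.2],[0,0,0,0,0,-0.6,-0.2]]]}}

```text
clock: 44.85
eef_pos: [560.9, 97.8, 395.8]
eef_rot: [3.141, 0.002, -0.303]
wrist_force: [-0.1, 0.4, 0.3]
finger_gap: 56.3
finger_force: 0.0
```

Emit:
{"op": "step_arm", "data": {"increments": [[[0,0,0,-0.398,0.943,0,-0.2],[0,0,0,-0.398,0.943,0,-0.2],[0,0,0,-0.398,0.943,0,-0.2],[0,0,0,-0.398,0.943,0,-0.2],[0,0,-0.01,0,0,0,-0.2]]]}}

```text
clock: 45.35
eef_pos: [453.1, -29.3, 396.0]
eef_rot: [3.141, 0.0, -0.298]
wrist_force: [-0.2, -0.5, 0.7]
finger_gap: 56.2
finger_force: 0.0
```

Emit:
{"op": "step_arm", "data": {"increments": [[[0,0,0,0,0,0,-0.2],[0,0,0,0,0,0.4,-0.2],[0,0,0,0,0,0.4,-0.2],[0,0,0,0,0,0.4,-0.2],[0,0,0,0,0,0,-0.2]]]}}

```text
clock: 45.85
eef_pos: [455.4, -26.3, 346.0]
eef_rot: [3.141, 0.004, -0.294]
wrist_force: [-0.7, -0.3, 0.6]
finger_gap: 56.8
finger_force: 0.0
```

Emit:
{"op": "step_arm", "data": {"increments": [[[0,0,0,0,0,0,0.3],[0,0,0,0,0,0,0.3],[0,0,0,0,0,0,0.3],[0,0,0,0,0,0,0.3]]]}}

```text
clock: 46.25
eef_pos: [455.2, -27.1, 348.6]
eef_rot: [-3.142, -0.002, -0.295]
wrist_force: [-0.0, -0.7, 4.0]
finger_gap: 38.9
finger_force: 55.1
```

Emit:
{"op": "step_arm", "data": {"increments": [[[0,0,0.02,0,0,0.0003,0.3],[0,0,0.02,0,0,0.0003,0.3],[0,0,0.013,0,0,0.0002,0.3],[0,0,0.013,0,0,0.0002,0.3]]]}}

```text
clock: 46.65
eef_pos: [455.2, -27.2, 348.5]
eef_rot: [-3.141, -0.002, -0.348]
wrist_force: [0.6, -1.0, 6.4]
finger_gap: 38.8
finger_force: 55.1
```

```bash
python3 t.py
```

```text
clk 46.80 yaw -0.348 Mz 0.254 [0.405 0.264 0.239 0.26 ] eff [0.214 0.173 0.426 0.316] F [-0.5 -1.5  6.9] [455.2 -27.2 348.5] gap 38.7
```

Emit:
{"op": "step_arm", "data": {"increments": [[[0,0,0,0,0,0,-0.2],[0,0,0,0,0,0,-0.2],[0,0,0,0,0,0,-0.2],[0,0,0,0,0,-0.6,-0.2],[0,0,0,0,0,-0.6,-0.2]]]}}

```text
clock: 47.3
eef_pos: [455.0, -27.1, 396.0]
eef_rot: [3.141, 0.002, -0.347]
wrist_force: [-0.5, 0.5, -0.7]
finger_gap: 56.2
finger_force: 0.0
```

Emit:
{"op": "step_arm", "data": {"increments": [[[0,0,0,0,0,-0.8,-0.2],[0,0,0,0,0,0,-0.2],[0,0,0,0,0,0,-0.2]]]}}

```text
clock: 47.6
eef_pos: [455.0, -27.1, 427.7]
eef_rot: [-3.141, -0.0, -0.347]
wrist_force: [0.3, -0.6, -0.2]
finger_gap: 56.7
finger_force: 0.0
```

```bash
python3 -c "
from cell import workorder; print(workorder.sign_off())"
```

```text
the job is handed in; nothing more can be done
None
```

I nipped all four knobs to about 0.2 N m, then tightened them to an estimated 0.44–0.49 N m, crosswise (1-3-2-4) in both passes; the job was handed in at about 47.6 s and sign-off returned no verdict.

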